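# Rack the setting plates and shut the gate

## Robot

A 6-joint arm with a two-finger parallel gripper is mounted at the origin on a cart in front of the work surface, level with it; the furniture and walls round the work are solid. World frame = base frame: x ahead of the robot, y to its left, z up, the work surface at z = 0. Lengths are in m, angles in rad, forces in N, time in s.
With the tool pointing down it reaches from about 0.375 to 0.9 m from the base axis. Payload 3.1 kg.
Tool frame: the origin (TCP) lies midway between the tips of the shut fingers; the grasp point (between the pads) lies 19 mm behind it (manip.grip_depth is the distance from the TCP to the grasp point, in m); z points along the fingers, y is the line along which they close (so a half turn about z gives the same grasp; the last joint's range is limited). The gripper opens to 85 mm and grips with 20 to 120 N. Pads are 22 mm wide; open, the fingers measure 114 mm over their backs; the gripper's body (76 mm by 85 mm) begins 54 mm behind the grasp point. The pads swing forward as they close: fully open they stand 13 mm farther back than shut.
Start: joints at [1.155, 0.527, 1.433, -0, 1.181, -0.178], TCP at [0.147, 0.608, 0.231] pointing down, gripper open.
Joint ranges: [-3.08, 3.08], [-0.75, 2.2], [0.22, 2.44], [-1.43, 4.57], [0, 2.65], [-2.85, 2.85]. Speed limits (rad/s): [2.79, 2.79, 3.14, 3.14, 3.14, 3.14].

## Interface

Orientations are given as a unit quaternion [x, y, z, w].
In Python, from station import telemetry, snapshot, manip gives the robot as it stands. The module is installed in compiled form; this text tells all that it offers.
- The arm moves only by the shell command python3 -m crank 'ROWS' [OPENING] [FORCE]. ROWS is text: rows parted by semicolons, each of 6 numbers parted by spaces: the shift along the tool's x, y, z as a fraction of full scale, then the turn, a rotation vector about the tool's x, y, z as a fraction of full scale. A call has exactly 5 rows; each row shifts and turns the commanded pose from where the row before left it, along the tool's axes as they then stand; what a row does not reach is not made up. Full scale, the value 1, is 4 cm for a shift and 90 degrees for a turn. A row lasts 1/10 s, in which the tool goes at most 50 mm and 8.59 degrees, less where a joint would pass 70% of its speed; a pose out of reach is approached as far as the arm can. A call with a number of a shift or a turn outside -1 to 1 is refused whole. A call with a gripper value outside its range is refused whole. OPENING is the opening, from -1 (shut) to 1 (fully open), set as the call begins (- or left out, the last holds). The fingers move at their own pace and stop on an object; FORCE is the grip in N (left out, the last holds). Time passes only in rows, so rows that do not move let the fingers close, or fill a call up. It gives the time, the measured TCP pose, the force, the opening and the grip force at its end, in the units of the state.
- telemetry.sense(): the state, without advancing time (a new reading comes with each control period).
- snapshot(name): name is "scene" or "side" or "wrist"; returns a dict with "image" (480x640x3 uint8, red, green, blue), "depth" (480x640 float32, m along the optical axis (not along the pixel's ray), 0 where there is no reading), "camera_matrix" (3x3 intrinsics, pixels), "rvec" (rotation vector, rad) and "tvec" (3), from world to camera coordinates, as OpenCV has them. Camera axes: x right, y down, z forward; pixel columns grow to the right and rows downward; lengths in m; the calibration is good to about 2 mm. A picture is of the moment at which its call begins.
- manip.sign_off(): hands the job in; it is judged then, once.
The state is a dict: "t": time; "q": joint angles; "qd": joint speeds; "tau": joint torques, N m; "tcp_pos": TCP position; "tool_rot": TCP orientation; "force": force on the tool from outside, world axes, zero at the start; "ft_torque": the same for the moment, N m; "finger_gap": opening from 0.0 (shut) to 1.0 (fully open); "gripper_force": force on a finger pad.
Only numpy, scipy, OpenCV 4.12 (cv2) and the standard library are available. Lean on these libraries where they do the work, as an engineer would, in place of code of your own. Each camera call takes 0.05 s, during which the arm holds its last target. There are 200 camera calls.

## Task

Put the three setting plates away in the slotted rack: swing the rack's gate aside, slide each plate all the way in to the back wall, each into the slot whose height fits its thickness, then swing the gate fully shut across their ends. Leave the other things on the desk where they stand.

Things in the scene. Friction and masses are not known exactly. Their poses are not given: they have to be found in the camera images.
- rack: Grey rack, screwed to the desk. Origin on the desk under the middle of its mouth; x points level into it (the way plates slide in), z up. Mouth at x = 0, inside of the back wall at x = +88 mm; 66 mm wide (base 94), 75.5 mm high. Three level slots one above the other, 53.5 mm wide, their side walls flared 3 mm at the mouth; a plate home touches the back wall and sticks out 42 mm.
- plate_20: Setting plate, blue anodised aluminium, 130x50x20 mm, about 0.35 kg, lying flat at the start. Origin at its centre, x along its 130 mm, z through its thickness; both ends are alike (the ringed hole near each end is only a mark).
- slot_20 (a point): Centre of the plate when home in the lowest slot, the 22.5 mm high one; axes as the rack's. That slot's floor is 8 mm above the desk; it has black side rails, 5 mm thick, with round noses.
- plate_15: Setting plate, plain silver aluminium, 130x50x15 mm, about 0.26 kg, lying flat at the start. Origin at its centre, x along its 130 mm, z through its thickness; both ends are alike (the ringed hole near each end is only a mark).
- slot_15 (a point): Centre of the plate when home in the middle slot, the 17.5 mm high one; axes as the rack's. That slot's floor is 35.5 mm above the desk; it has black side rails, 5 mm thick, with round noses.
- plate_10: Setting plate, red anodised aluminium, 130x50x10 mm, about 0.18 kg, lying flat at the start. Origin at its centre, x along its 130 mm, z through its thickness; both ends are alike (the ringed hole near each end is only a mark).
- slot_10 (a point): Centre of the plate when home in the top slot, the 12.5 mm high one; axes as the rack's. That slot's floor is 58 mm above the desk; it has black side rails, 5 mm thick, with round noses.
- gate (a joint): Angle (rad) of the rack's swing gate on its upright hinge: 0 shut, its aluminium rails 46 mm in front of the mouth, 4 mm clear of plates that are home; grows to 2.3 as the free end swings out towards the robot and on round to the rack's right (anticlockwise from above). From 1.5 on the slots are clear. Slightly stiff (0.06 N m), stays where left; 18 to 64 mm above the desk.
- gate_knob (a point): Middle of the round black upright knob on the gate's free end: 14 mm across, from 68 to 98 mm above the desk, to be pinched from above at any yaw or pushed. It lies 103 mm from the hinge; with the gate shut it is at x = -48.5, y = +45 mm in the rack's frame.
- gate_hinge (a point): Point on the gate's upright hinge axis at the knob's height; it lies at x = +2, y = -44.5 mm in the rack's frame.
- bottle: Bystander, to be left alone: a white squeeze bottle with a nozzle, 48 mm across and 202 mm tall. Origin at the centre of its underside.
- hole_punch: Bystander, to be left alone: a grey two-hole punch, 54x112x50 mm (long along its y). Origin at the centre of its underside.
- tape_measure: Bystander, to be left alone: a black tape measure with an orange disc, 38x72x64 mm. Origin at the centre of its underside.
- note_block: Bystander, to be left alone: a block of yellow notes, 76x76x32 mm. Origin at the centre of its underside.
- label_roll: Bystander, to be left alone: a roll of white labels lying flat, 69 mm across, 40 mm tall. Origin at the centre of its underside.
- lead_tester: Bystander, to be left alone: a grey hand-held tester with a knob, 118x72x43 mm (long along its x). Origin at the centre of its underside.
Things that resemble listed ones, but are neither listed nor needed, are in the scene too. There is more than one size of the plate_20; the job needs the largest.

How it is judged:
At the end, for the whole second after the job is handed in: Each plate lies in the slot made for its thickness (20 in the lowest, 15 in the middle, 10 in the top one), within 5 mm of its home position in depth and 4 mm sideways and in height and within 0.06 rad of straight, at rest, and the gate is within 0.08 rad of shut (x of plate_20 in the frame of slot_20 between -0.005 and 0.005 m and y of plate_20 in the frame of slot_20 between -0.004 and 0.004 m and z of plate_20 in the frame of slot_20 between -0.004 and 0.004 m and angle between the x axis of plate_20 and the x axis of slot_20, either way round below 0.06 rad and linear speed of each of plate_20, plate_15, plate_10 below 0.02 m/s and x of plate_15 in the frame of slot_15 between -0.005 and 0.005 m and y of plate_15 in the frame of slot_15 between -0.004 and 0.004 m and z of plate_15 in the frame of slot_15 between -0.004 and 0.004 m and angle between the x axis of plate_15 and the x axis of slot_15, either way round below 0.06 rad and x of plate_10 in the frame of slot_10 between -0.005 and 0.005 m and y of plate_10 in the frame of slot_10 between -0.004 and 0.004 m and z of plate_10 in the frame of slot_10 between -0.004 and 0.004 m and angle between the x axis of plate_10 and the x axis of slot_10, either way round below 0.06 rad and value of joint gate below 0.08 rad); the robot touches nothing.
It fails at once if a bystander (bottle, hole punch, tape measure, note block, label roll or lead tester) is pushed more than 25 mm or tipped over (distance of any of bottle, hole_punch, tape_measure, note_block, label_roll, lead_tester from where it was at the start of the episode above 0.025 m or angle between any of bottle, hole_punch, tape_measure, note_block, label_roll, lead_tester's own z axis and vertical above 0.4 rad).
It also fails if it takes over 72 s, if anything falls off the work surface, if the arm or the gripper's body presses on something with over 40 N, if the wrist force passes 120 N, or if a joint passes its speed limit or range.

## Working session

There is one attempt and no reset: what is moved stays moved. The work goes in short steps, Python scripts to look and compute and a shell command to move; the robot and the scene stay as the last step left them, time stands still between calls to the robot, and variables do not carry over. Pictures are saved under pics/ and viewed, at most 10 in all, crops included, and the job is handed in when it is done.

```bash
mkdir -p pics; python3 - <<'E'
from station import telemetry, snapshot, manip
import cv2,numpy as np
for n in ["scene","side"]:
    s=snapshot(n); np.savez(f"{n}0.npz",**s); cv2.imwrite(f"pics/{n}0.png",s["image"][:,:,::-1])
    R=cv2.Rodrigues(np.array(s["rvec"]))[0]; print(n,(-R.T@np.array(s["tvec"]).ravel()).round(3),R[2].round(2),s["camera_matrix"][0,0])
print(telemetry.sense())
E
```

```text
scene [0.534 1.533 0.881] [ 0.   -0.89 -0.45] 590.8630427419723
side [0.403 0.943 0.727] [ 0.13 -0.82 -0.56] 487.50965218718494
{'t': 0.1, 'q': array([ 1.15550003e+00,  5.28371594e-01,  1.43379963e+00,  5.70522296e-06,
        1.18141361e+00, -1.78536285e-01]), 'qd': array([-1.69570444e-04, -1.68901375e-03, -3.82087970e-03,  1.41928652e-04,
        6.58537444e-05,  2.00023904e-03]), 'tau': array([-1.83978532e-04, -4.43305492e+01, -1.78586143e+01, -2.44926905e-04,
        3.84467203e-03, -2.06406446e-05]), 'tcp_pos': array([0.14631766, 0.60695265, 0.23042437]), 'tool_rot': array([ 1.18104725e-01,  9.93000645e-01, -9.51731748e-04, -2.93951191e-04]), 'force': array([-0.13431131, -0.97717994,  0.28121995]), 'ft_torque': array([-0.03052915,  0.06171073, -0.00842065]), 'gripper_force': 0.0, 'finger_gap': 0.9972319759473776}
```

View pics/scene0.png

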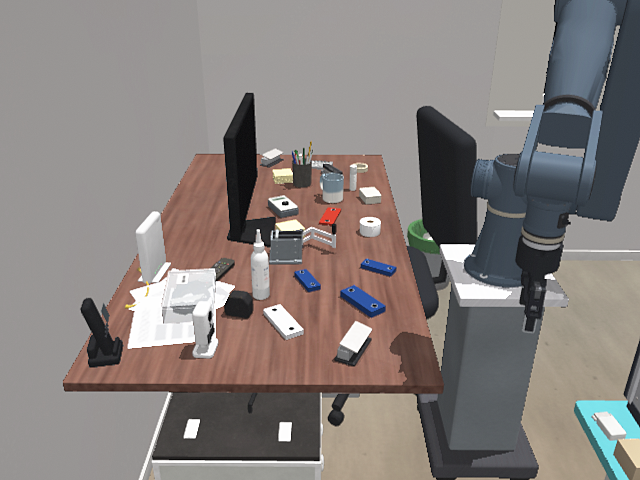

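View pics/side0.png

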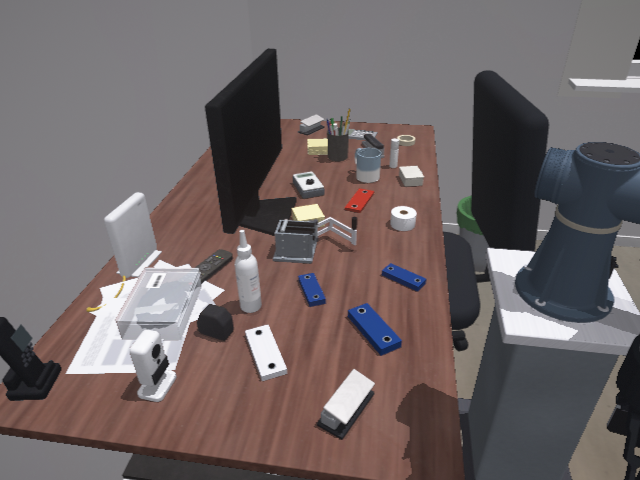

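The pictures show (scene view): the large blue plate at (362,300), with smaller blue decoys at (307,280) and (378,267), the silver plate at (283,321) and the red one at (330,216). The rack is at (286,247), its gate part open with the knob at (334,230). The bottle stands at (260,270), in front of the rack on its +y side.

```bash
cat > vis.py <<'E'
import numpy as np,cv2
def cam(s):
    R=cv2.Rodrigues(np.array(s["rvec"]).ravel())[0]; return R,np.array(s["tvec"]).ravel(),np.array(s["camera_matrix"])
def cloud(s):
    R,t,K=cam(s); d=s["depth"]; v,u=np.mgrid[:480,:640]
    P=np.stack([(u-K[0,2])/K[0,0]*d,(v-K[1,2])/K[1,1]*d,d],-1)
    W=(P-t)@R; W[d<=0]=np.nan; return W
def ray(s,uv,z):
    R,t,K=cam(s); uv=np.atleast_2d(uv).astype(float); r=np.c_[(uv-K[[0,1],[2,2]])/K[[0,1],[0,1]],np.ones(len(uv))]@R
    c=-R.T@t; return c+r*((z-c[2])/r[:,2])[:,None]
def rect(p):
    (c,sz,a)=cv2.minAreaRect((p*1000).astype(np.float32)); 
    if sz[0]<sz[1]: sz=sz[::-1]; a+=90
    a=(a+90)%180-90
    return np.round([*c,*sz,a],1)
def comps(m,mn=60):
    n,l,st,c=cv2.connectedComponentsWithStats(cv2.morphologyEx(m.astype(np.uint8),cv2.MORPH_CLOSE,np.ones((3,3))))
    return [(l==i,c[i].round()) for i in range(1,n) if st[i,4]>mn]
E
python3 - <<'E'
from vis import *
for n in ["scene","side"]:
    s=dict(np.load(n+"0.npz")); W=cloud(s); h=cv2.cvtColor(s["image"],cv2.COLOR_RGB2HSV); H,S,V=[h[...,i].astype(int) for i in range(3)]
    desk=(np.abs(W[...,0]-.6)<.35)&(np.abs(W[...,1])<.75)&(W[...,2]>.004)&(W[...,2]<.3)
    print(n)
    for c,m,zt in [("blue",(abs(H-112)<12)&(S>120),.02),("red",((H<5)|(H>174))&(S>180),.01),("silver",(S<25)&(V>150)&(W[...,2]<.03),.015)]:
        for k,ctr in comps(m&desk):
            z=np.nanmedian(W[k][:,2]); top=k&(abs(W[...,2]-zt)<.004)
            v,u=np.nonzero(top)
            if len(u)>30: print(c,ctr,"zmed",z.round(4),"rect",rect(ray(s,np.c_[u,v],zt)[:,:2]),rect(W[top][:,:2]))
    # all objects above desk
    for k,ctr in comps((desk&(W[...,2]>.012)),80):
        w=W[k]; print(ctr,k.sum(),np.nanpercentile(w,[2,98],axis=0).round(3).ravel())
E
```

```text
scene
blue [378. 267.] zmed 0.0144 rect [362.9  18.6  98.   42.8 -35.4] [361.9  13.2 100.1  43.2 -32. ]
blue [307. 280.] zmed 0.0144 rect [570.2  94.7  97.4  36.7 -65.1] [569.6  91.3  95.7  38.1 -63.6]
blue [362. 301.] zmed 0.0189 rect [420.9 199.2 135.2  54.6 -53.3] [420.5 195.1 135.6  55.6 -53.5]
red [329. 216.] zmed 0.0095 rect [ 501.4 -347.   140.3   49.5   75.9] [ 500.3 -353.1  139.5   50.    75.7]
silver [332. 198.] zmed 0.0189 rect [ 490.6 -480.4   72.2   41.3   -7.2] [ 489.  -483.7   71.1   41.6   -1.6]
silver [369. 231.] zmed 0.0173 rect [ 374.  -213.4   64.9   44.5  -12.9] [ 373.2 -215.1   64.3   35.5  -13.2]
silver [260. 294.] zmed 0.0176 rect [694.1 174.   41.1  31.9   7.9] [694.6 175.9  41.   25.8   4.6]
silver [209. 337.] zmed 0.01 rect [801.3 304.4 262.5  49.5  87.9] [801.3 306.2 254.6  49.4  87.3]
silver [284. 321.] zmed 0.0147 rect [627.1 292.  136.1  51.  -60.1] [627.8 289.6 135.3  52.1 -59.9]
silver [175. 322.] zmed 0.0085 rect [894.8 289.8  72.3  17.6  10.9] [894.7 289.4  73.5  11.1   5.8]
[264. 225.] 5054 [ 0.497 -0.416  0.01   0.789  0.178  0.292]
[297. 169.] 85
[... 1660 characters left out ...]
21 -0.602  0.101]
[411. 174.] 365 [ 0.313 -0.557  0.012  0.384 -0.471  0.037]
[308. 183.] 549 [ 0.617 -0.464  0.013  0.719 -0.349  0.043]
[361. 199.] 199 [ 0.47  -0.414  0.008  0.525 -0.293  0.014]
[403. 217.] 472 [ 0.337 -0.271  0.013  0.401 -0.206  0.044]
[247. 275.] 1382 [0.673 0.15  0.015 0.715 0.178 0.192]
[161. 317.] 7056 [0.787 0.007 0.012 0.938 0.424 0.123]
[404. 275.] 485 [ 0.316 -0.025  0.012  0.408  0.045  0.019]
[312. 288.] 495 [0.538 0.04  0.013 0.602 0.134 0.019]
[375. 327.] 1219 [0.37  0.139 0.013 0.47  0.255 0.023]
[216. 321.] 918 [0.71  0.232 0.013 0.777 0.268 0.065]
[266. 351.] 1276 [0.583 0.231 0.013 0.672 0.349 0.018]
[346. 399.] 1616 [0.416 0.353 0.016 0.489 0.445 0.052]
```

```bash
python3 - <<'E'
from vis import *
s=dict(np.load("side0.npz")); 
im=s["image"][205:270,265:365,::-1]; cv2.imwrite("pics/rack0.png",cv2.resize(im,None,fx=8,fy=8,interpolation=cv2.INTER_CUBIC))
for n in ["scene","side"]:
    s=dict(np.load(n+"0.npz")); W=cloud(s); h=cv2.cvtColor(s["image"],cv2.COLOR_RGB2HSV); V=h[...,2].astype(int)
    reg=(W[...,0]>.44)&(W[...,0]<.72)&(W[...,1]>-.2)&(W[...,1]<.12)
    top=reg&(abs(W[...,2]-.0755)<.004)&(W[...,0]>.53)
    print(n,"top",top.sum(),rect(W[top][:,:2]))
    k=reg&(W[...,2]>.071)&(W[...,0]<.56)&(W[...,2]<.102)
    print("knob",k.sum(),np.nanmedian(W[k],0).round(4),np.nanpercentile(W[k],[5,95],axis=0).round(4).ravel())
    v,u=np.nonzero(k); print(u.min(),u.max(),v.min(),v.max())
    m=reg&(W[...,2]>.01)&(W[...,2]<.1)
    for lo,hi in [(.012,.03),(.03,.06),(.06,.074),(.072,.08),(.08,.1)]:
        q=m&(W[...,2]>lo)&(W[...,2]<hi); w=W[q]
        if len(w): print(lo,len(w),np.percentile(w,[1,99],axis=0).round(3).ravel())
E
```

```text
scene top 242 [634.8 -67.5  95.9  85.4   4.4]
knob 41 [ 0.4917 -0.0918  0.0882] [ 0.4853 -0.0994  0.0748  0.4976 -0.0861  0.0994]
332 336 224 232
0.012 538 [ 0.492 -0.196  0.012  0.717  0.118  0.03 ]
0.03 540 [ 0.488 -0.197  0.03   0.681 -0.028  0.06 ]
0.06 247 [ 0.488 -0.141  0.06   0.681 -0.029  0.074]
0.072 238 [ 0.489 -0.106  0.072  0.683 -0.031  0.08 ]
0.08 51 [ 0.485 -0.1    0.08   0.668 -0.035  0.1  ]
side top 417 [636.7 -74.8  95.1  84.8   1.5]
knob 62 [ 0.4923 -0.0925  0.0888] [ 0.4861 -0.0988  0.0728  0.4981 -0.0893  0.0994]
352 357 217 228
0.012 821 [ 0.492 -0.198  0.012  0.718  0.118  0.03 ]
0.03 871 [ 0.488 -0.198  0.03   0.681 -0.033  0.06 ]
0.06 345 [ 0.488 -0.148  0.06   0.681 -0.033  0.074]
0.072 421 [ 0.492 -0.114  0.072  0.682 -0.034  0.08 ]
0.08 82 [ 0.486 -0.103  0.08   0.67  -0.04   0.1  ]
```

View pics/rack0.png

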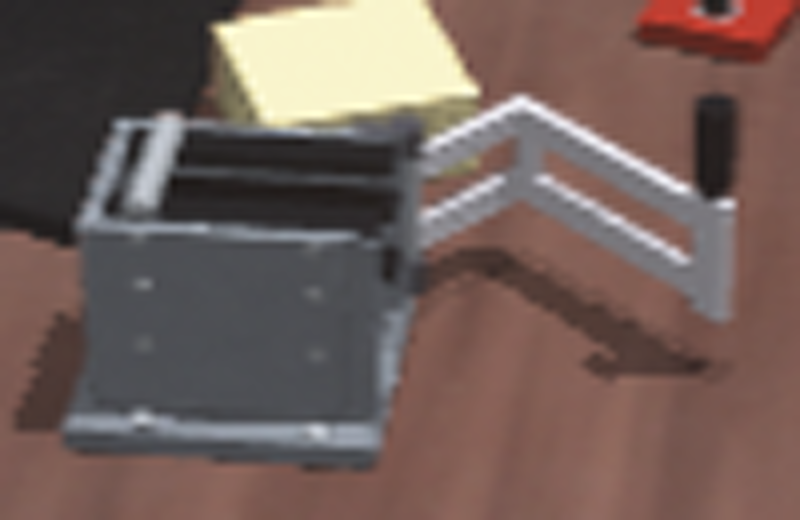

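```bash
python3 - <<'E'
from vis import *
for n in ["scene","side"]:
    s=dict(np.load(n+"0.npz")); W=cloud(s)
    m=(W[...,0]>.585)&(W[...,0]<.68)&(W[...,1]>-.055)&(W[...,1]<-.015)&(W[...,2]>.018)&(W[...,2]<.068)
    w=W[m]; 
    for i in range(6):
        A=np.c_[w[:,0]-.63,w[:,2]-.045,np.ones(len(w))]; p=np.linalg.lstsq(A,w[:,1],rcond=None)[0]; r=w[:,1]-A@p; k=abs(r)<max(2*r.std(),.0015); w=w[k]
    print(n,len(w),"slope",p.round(4),"deg",np.degrees(np.arctan(p[0])).round(2),"rms",r.std().round(4))
    v=abs(W[...,1]-(p[2]+p[0]*(W[...,0]-.63)))<.004
    e=W[v&(W[...,2]>.018)&(W[...,2]<.068)][:,0]; e=e[(e>.56)&(e<.7)]; print("x ext",np.percentile(e,[0.5,2,98,99.5]).round(4))
    # top rim pts near z .0755
    t=W[(abs(W[...,2]-.0755)<.003)&(W[...,0]>.57)&(W[...,0]<.7)&(abs(W[...,1]+.07)<.06)]; print("rim",rect(t[:,:2]), np.percentile(t,[1,99],axis=0).round(4).ravel())
    # base flange
    t=W[(abs(W[...,2]-.008)<.005)&(W[...,0]>.57)&(W[...,0]<.7)&(W[...,1]>-.035)&(W[...,1]<0.02)&(W[...,2]>.005)]; print("flange",len(t),rect(t[:,:2]))
    # note block
    h=cv2.cvtColor(s["image"],cv2.COLOR_RGB2HSV)
    k=(abs(h[...,0].astype(int)-27)<8)&(h[...,1]>40)&(W[...,0]>.5)&(W[...,0]<.72)&(W[...,1]>-.3)&(W[...,1]<-.05)&(W[...,2]>.01); print("note",k.sum(),np.percentile(W[k],[1,99],axis=0).round(3).ravel())
E
```

```text
scene 348 slope [ 0.0475  0.0067 -0.0367] deg 2.72 rms 0.0025
x ext [0.591  0.5913 0.6812 0.6817]
rim [634.8 -67.5  95.9  85.4   4.4] [ 0.5909 -0.1067  0.0725  0.6831 -0.0302  0.0784]
flange 102 [629.2 -25.8 116.4  44.5  16.1]
note 44 [ 0.587 -0.275  0.015  0.685 -0.108  0.074]
side 537 slope [ 0.0416  0.0052 -0.0368] deg 2.38 rms 0.0016
x ext [0.5901 0.591  0.6809 0.6828]
rim [636.7 -74.8  95.1  84.8   1.5] [ 0.5911 -0.1133  0.0728  0.6827 -0.0342  0.0782]
flange 166 [638.2 -26.5  99.6  24.2  -4.8]
note 422 [ 0.589 -0.262  0.014  0.683 -0.17   0.037]
```

```bash
cat > go.py <<'E'
# go.py x y z yaw(deg of tool y) : prints tool-frame shift in full-scale units (total, at current orientation), and turn
import sys,numpy as np
from scipy.spatial.transform import Rotation as Ro
from station import telemetry
s=telemetry.sense(); p=np.array(s["tcp_pos"]); R=Ro.from_quat(s["tool_rot"]); M=R.as_matrix()
print("t",round(s["t"],2),"pos",p.round(4),"yaw",np.degrees(np.arctan2(M[1,1],M[0,1])).round(2),"z",M[:,2].round(3),"F",np.round(s["force"],1),"gap",round(s["finger_gap"],3),"gf",round(s["gripper_force"],1),"q",np.round(s["q"],2))
def target(yaw):
    a=np.radians(yaw); y=np.array([np.cos(a),np.sin(a),0]); z=np.array([0,0,-1.]); return np.stack([np.cross(y,z),y,z],1)
a=[float(v) for v in sys.argv[1:]]
for i in range(0,len(a),4):
    T=np.array(a[i:i+3]); D=target(a[i+3])
    rv=Ro.from_matrix(M.T@D).as_rotvec()
    print("->",T,"shift now-frame",(M.T@(T-p)/.04).round(2),"turn",(rv/(np.pi/2)).round(3),"then shift in new frame",(D.T@(T-p)/.04).round(2))
    p=T; M=D
E
python3 go.py .45 .3 .22 37 .492 -.097 .2 37
```

```text
t 0.1 pos [0.1463 0.607  0.2304] yaw 76.43 z [-0.001 -0.002 -1.   ] F [-0.1 -1.   0.3] gap 0.997 gf 0.0 q [ 1.16  0.53  1.43  0.    1.18 -0.18]
-> [0.45 0.3  0.22] shift now-frame [-9.18 -5.68  0.27] turn [-0.001  0.     0.438] then shift in new frame [-10.7    1.45   0.26]
-> [ 0.492 -0.097  0.2  ] shift now-frame [-8.56 -5.13  0.5 ] turn [0. 0. 0.] then shift in new frame [-8.56 -5.13  0.5 ]
```

```bash

python3 -m crank '0 0 0 0 0 .088;0 0 0 0 0 .088;0 0 0 0 0 .088;0 0 0 0 0 .088;0 0 0 0 0 .086' 1 60 >/dev/null
for i in 1 2 3; do python3 -m crank '-.713 .097 .017 0 0 0;-.713 .097 .017 0 0 0;-.713 .097 .017 0 0 0;-.713 .097 .017 0 0 0;-.713 .097 .017 0 0 0' >/dev/null; done
python3 -m crank '-.8 -.48 .05 0 0 0;-.8 -.48 .05 0 0 0;-.8 -.48 .05 0 0 0;-.8 -.48 .05 0 0 0;-.8 -.48 .05 0 0 0'
python3 -m crank '-.8 -.48 .05 0 0 0;-.8 -.48 .05 0 0 0;-.8 -.48 .05 0 0 0;-.4 -.2 .0 0 0 0;0 0 0 0 0 0'
python3 go.py .492 -.097 .11 37; python3 - <<'E'
from vis import *
from station import snapshot
s=snapshot("wrist"); np.savez("wrist1.npz",**s); cv2.imwrite("pics/wrist1.png",s["image"][:,:,::-1])
R,t,K=cam(s); print((-R.T@t).round(3),R[2].round(2),K[0,0])
E
```

```text
t: 2.6
tcp_pos: [0.47, 0.114, 0.2108]
tool_rot: [0.446, 0.895, -0.0, -0.0]
force: [0.4, 0.2, 0.0]
finger_gap: 1.001
gripper_force: 0.0
t: 3.1
tcp_pos: [0.4859, -0.0159, 0.2049]
tool_rot: [0.448, 0.894, -0.0, 0.0]
force: [-0.4, 0.5, 0.2]
finger_gap: 0.999
gripper_force: 0.0
t 3.1 pos [ 0.4859 -0.0159  0.2049] yaw 36.79 z [ 0.    -0.001 -1.   ] F [-0.4  0.5  0.2] gap 0.999 gf 0.0 q [-0.26  0.38  1.8  -0.    0.96 -0.9 ]
-> [ 0.492 -0.097  0.11 ] shift now-frame [-1.71 -1.09  2.37] turn [-0.     0.    -0.002] then shift in new frame [-1.71 -1.1   2.37]
[0.446 0.037 0.347] [ 0.15 -0.21 -0.97] 381.91437730276965
```

View pics/wrist1.png

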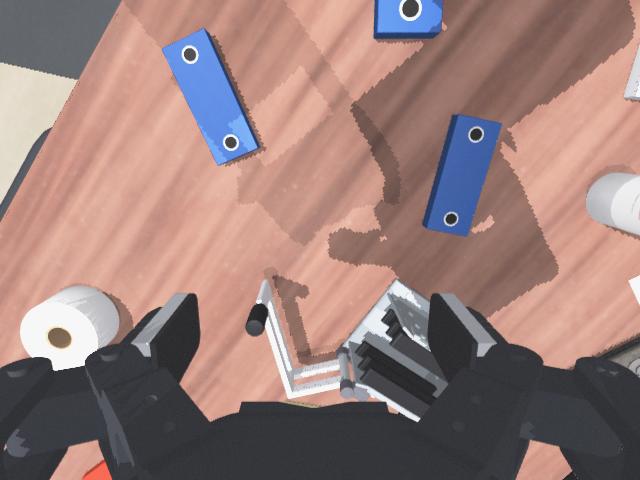

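The wrist view shows the knob's top at about (256,327), the gate rails between (268,285) and (345,380), and the mouth end of the rack at (345–400, 285–345).

```bash
python3 - <<'E'
from vis import *
s=dict(np.load("wrist1.npz")); W=cloud(s)
print("knobtop ray",ray(s,[[256,327]],.098).round(4))
k=(W[...,2]>.08)&(W[...,2]<.104)&(abs(W[...,0]-.49)<.03)&(abs(W[...,1]+.097)<.03); v,u=np.nonzero(k); print(k.sum(),np.median(u),np.median(v),np.nanpercentile(W[k],[3,97],axis=0).round(4).ravel())
k2=k&(W[...,2]>.095); print("top",W[k2].mean(0).round(4))
m=(W[...,2]>.02)&(W[...,2]<.07)&(W[...,1]>-.06)&(W[...,1]<-.02)&(W[...,0]>.58)&(W[...,0]<.69); w=W[m]
for i in range(8):
    A=np.c_[w[:,0]-.63,w[:,2]-.045,np.ones(len(w))]; p=np.linalg.lstsq(A,w[:,1],rcond=None)[0]; r=w[:,1]-A@p; w=w[abs(r)<max(2*r.std(),.0012)]
print("+y face",len(w),p.round(4),r.std().round(5))
t=(abs(W[...,2]-.0755)<.004)&(W[...,0]>.57)&(W[...,0]<.7)&(abs(W[...,1]+.07)<.06); print("rim",t.sum(),np.nanpercentile(W[t],[1,99],axis=0).round(4).ravel())
v,u=np.nonzero(t); print(u.min(),u.max(),v.min(),v.max())
t=(W[...,2]>.02)&(W[...,2]<.07)&(W[...,0]>.57)&(W[...,0]<.6)&(W[...,1]>-.105)&(W[...,1]<-.035); w=W[t]; print("mouth x",np.percentile(w[:,0],[2,10,30,50]).round(4))
c=cv2.resize(s["image"][260:430,230:460,::-1],None,fx=3.4,fy=3.4,interpolation=cv2.INTER_CUBIC); cv2.imwrite("pics/w1c.png",c)
E
```

```text
knobtop ray [[ 0.4937 -0.0956  0.098 ]]
448 256.0 323.0 [ 0.4867 -0.1028  0.0815  0.4992 -0.0908  0.0983]
top [ 0.4931 -0.0969  0.0973]
+y face 589 [ 0.0742  0.0054 -0.0357] 0.00087
rim 2920 [ 0.5919 -0.1122  0.0717  0.656  -0.037   0.0763]
341 447 325 421
mouth x [0.5906 0.592  0.5936 0.5949]
```

View pics/w1c.png

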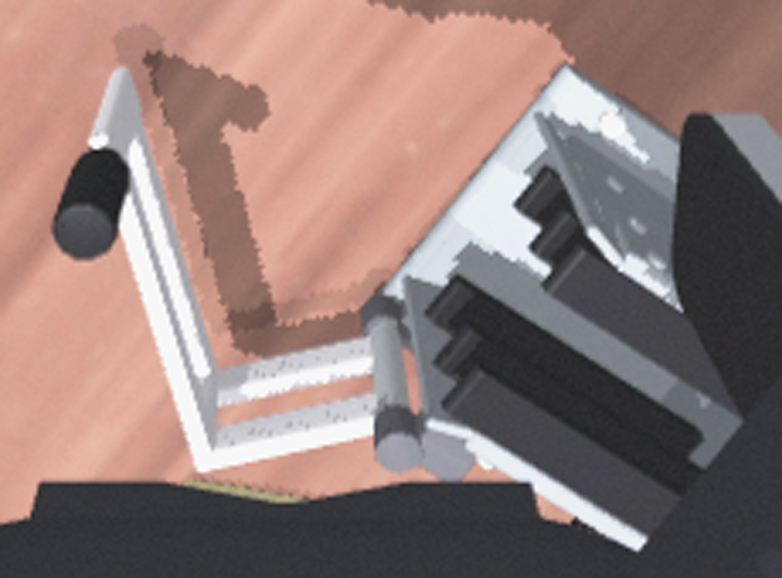

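```bash
python3 - <<'E'
from vis import *
s=dict(np.load("wrist1.npz"))
f=lambda c:np.array([230,260])+np.array(c)/3.4-.35
b=ray(s,[f((568,65)),f((378,298))],.008)[:,:2]; t=ray(s,[f((614,262)),f((430,420))],.0755)[:,:2]
for n,e in(("base",b),("top",t)):
    d=e[0]-e[1]; print(n,e.round(4).tolist(),"w",np.linalg.norm(d).round(4),"yaw",np.degrees(np.arctan2(-d[0],d[1])).round(2),"mid",e.mean(0).round(4))
print("hinge",ray(s,[f((400,455))],.076).round(4))
E
python3 go.py .4932 -.0968 .15 37 .4932 -.0968 .072 37
```

```text
base [[0.5887, -0.022], [0.5911, -0.1112]] w 0.0893 yaw 1.56 mid [ 0.5899 -0.0666]
top [[0.6005, -0.0414], [0.5926, -0.1003]] w 0.0594 yaw -7.57 mid [ 0.5966 -0.0708]
hinge [[ 0.5927 -0.1121  0.076 ]]
t 3.15 pos [ 0.4852 -0.0144  0.2048] yaw 36.86 z [-0.001  0.    -1.   ] F [-0.2 -0.2 -0.2] gap 0.999 gf 0.0 q [-0.26  0.38  1.8   0.    0.96 -0.9 ]
-> [ 0.4932 -0.0968  0.15  ] shift now-frame [-1.77 -1.08  1.37] turn [-0.    -0.    -0.002] then shift in new frame [-1.77 -1.08  1.37]
-> [ 0.4932 -0.0968  0.072 ] shift now-frame [0.   0.   1.95] turn [0. 0. 0.] then shift in new frame [0.   0.   1.95]
```

```bash

python3 -m crank '-.6 -.36 .45 0 0 0;-.6 -.36 .45 0 0 0;-.57 -.36 .47 0 0 0;0 0 0 0 0 0;0 0 .4 0 0 0' >/dev/null
python3 -m crank '0 0 .5 0 0 0;0 0 .5 0 0 0;0 0 .5 0 0 0;0 0 .05 0 0 0;0 0 0 0 0 0'
python3 -m crank '0 0 0 0 0 0;0 0 0 0 0 0;0 0 0 0 0 0;0 0 0 0 0 0;0 0 0 0 0 0' -1 30
python3 -m crank '0 0 0 0 0 0;0 0 0 0 0 0;0 0 0 0 0 0;0 0 0 0 0 0;0 0 0 0 0 0'
```

```text
t: 4.15
tcp_pos: [0.4932, -0.0947, 0.0724]
tool_rot: [0.445, 0.895, 0.0, -0.001]
force: [-0.5, -0.1, 0.2]
finger_gap: 1.001
gripper_force: 0.0
t: 4.65
tcp_pos: [0.4932, -0.0961, 0.0726]
tool_rot: [0.446, 0.895, -0.0, -0.0]
force: [-1.1, -1.0, 4.9]
finger_gap: 0.149
gripper_force: 33.6
t: 5.15
tcp_pos: [0.4932, -0.0961, 0.0726]
tool_rot: [0.446, 0.895, -0.0, -0.0]
force: [-1.6, -0.3, 5.6]
finger_gap: 0.15
gripper_force: 30.6
```

```bash

python3 -m crank '-.155 -.151 0 0 0 0;-.155 -.151 0 0 0 0;-.19 -.118 0 0 0 0;-.19 -.118 0 0 0 0;-.208 -.084 0 0 0 0' | grep -E 'pos|force'
python3 -m crank '-.208 -.084 0 0 0 0;-.22 -.046 0 0 0 0;-.22 -.046 0 0 0 0;-.212 -.008 0 0 0 0;-.212 -.008 0 0 0 0'| grep -E 'pos|force'
python3 -m crank '0 0 0 0 0 0;0 0 0 0 0 0;0 0 0 0 0 0;0 0 0 0 0 0;0 0 0 0 0 0' 0.2 
python3 -m crank '0 0 -.7 0 0 0;0 0 -.7 0 0 0;0 0 -.7 0 0 0;0 0 -.5 0 0 0;0 0 0 0 0 0' 1
python3 go.py .394 .231 .17 37  .575 -.15 .17 92.5; python3 - <<'E'
from vis import *
from station import snapshot
s=snapshot("side"); np.savez("side2.npz",**s);W=cloud(s)
k=(W[...,2]>.085)&(W[...,2]<.102)&(abs(W[...,0]-.51)<.05)&(abs(W[...,1]+.18)<.05); print(k.sum(),np.nanmedian(W[k],0).round(4))
E
```

```text
tcp_pos: [0.4953, -0.14, 0.0725]
force: [-0.0, 3.8, 5.8]
gripper_force: 30.7
tcp_pos: [0.5145, -0.1789, 0.0724]
force: [-1.6, 3.7, 5.5]
gripper_force: 30.6
t: 6.65
tcp_pos: [0.5146, -0.1783, 0.0721]
tool_rot: [0.446, 0.895, -0.0, -0.0]
force: [0.3, 0.2, -0.1]
finger_gap: 0.602
gripper_force: 0.0
t: 7.15
tcp_pos: [0.5166, -0.1794, 0.1791]
tool_rot: [0.446, 0.895, -0.0, 0.003]
force: [-0.3, -0.6, 0.1]
finger_gap: 0.999
gripper_force: 0.0
t 7.15 pos [ 0.5166 -0.1794  0.1791] yaw 37.03 z [ 0.006 -0.003 -1.   ] F [-0.3 -0.6  0.1] gap 0.999 gf 0.0 q [-0.54  0.49  1.69 -0.    0.96 -1.18]
-> [0.394 0.231 0.17 ] shift now-frame [10.04  3.73  0.17] turn [0.002 0.004 0.   ] then shift in new frame [10.04  3.73  0.23]
-> [ 0.575 -0.15   0.17 ] shift now-frame [-10.33  -2.12   0.  ] turn [ 0.     0.    -0.617] then shift in new frame [-4.11 -9.71  0.  ]
33 [ 0.5122 -0.1742  0.0947]
```

```bash

for i in 1 2; do python3 -m crank '.9 .335 .015 0 0 0;.9 .335 .015 0 0 0;.9 .335 .015 0 0 0;.9 .335 .015 0 0 0;.9 .335 .015 0 0 0' >/dev/null; done
python3 -m crank '.5 .2 0 0 0 0;.4 .12 0 0 0 0;.13 .06 0 0 0 0;0 0 0 0 0 0;0 0 0 0 0 0' >/dev/null
cat > look.py <<'E'
import sys
from vis import *
from station import snapshot
def look(n,cam="wrist"):
    s=snapshot(cam); np.savez(n+".npz",**s); cv2.imwrite("pics/"+n+".png",s["image"][:,:,::-1]); return s
def plate(s,c,zt,base=0.,x0=None,tol=.0035):
    W=cloud(s); h=cv2.cvtColor(s["image"],cv2.COLOR_RGB2HSV); H,S,V=[h[...,i].astype(int) for i in range(3)]
    m={"blue":(abs(H-112)<14)&(S>90),"red":((H<7)|(H>172))&(S>150),"silver":(S<40)&(V>110)}[c]&(abs(W[...,2]-zt)<tol)
    for k,ctr in comps(m,300):
        w=W[k]; v,u=np.nonzero(k); print(c,ctr,len(w),"z",np.median(w[:,2]).round(4),"rect",rect(ray(s,np.c_[u,v],zt)[:,:2]),"edge",u.min(),u.max(),v.min(),v.max())
E
python3 - <<'E'
from look import *
s=look("wrist2"); plate(s,"blue",.02)
E
python3 go.py .394 .231 .1 37
```

```text
blue [314. 271.] 8426 z nan rect [420.4 194.5 128.8  49.4 -52.9] edge 283 346 198 347
t 8.75 pos [0.3926 0.2309 0.1699] yaw 36.96 z [-0.001 -0.    -1.   ] F [ 0.3  1.1 -0.3] gap 1.002 gf 0.0 q [ 0.29  0.4   1.91 -0.    0.83 -0.36]
-> [0.394 0.231 0.1  ] shift now-frame [-0.02  0.03  1.75] turn [-0.001 -0.    -0.   ] then shift in new frame [-0.02  0.03  1.75]
```

View pics/wrist2.png

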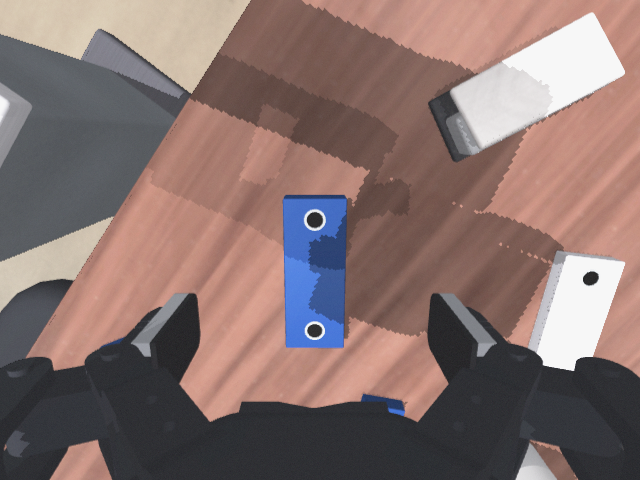

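```bash

python3 -m crank '0 0 .8 0 0 0;0 0 .8 0 0 0;0 0 .8 0 0 0;0 0 .8 0 0 0;0 0 .5 0 0 0' >/dev/null
python3 -m crank '0 0 .3 0 0 0;0 0 .17 0 0 0;0 0 0 0 0 0;0 0 0 0 0 0;0 0 0 0 0 0' | grep -E pos\|for
python3 -m crank '0 0 0 0 0 0;0 0 0 0 0 0;0 0 0 0 0 0;0 0 0 0 0 0;0 0 0 0 0 0' -1 90 | grep -E 'pos|for|gap'
python3 -m crank '0 0 -.3 0 0 0;0 0 -.5 0 0 0;0 0 -.7 0 0 0;0 0 -.7 0 0 0;0 0 -.2 0 0 0'
python3 go.py .505 -.06 .1 92.5
```

```text
tcp_pos: [0.3931, 0.2318, 0.0044]
force: [-0.2, -0.4, -0.6]
gripper_force: 0.0
tcp_pos: [0.3927, 0.2317, 0.0045]
force: [-0.4, -0.1, 8.2]
finger_gap: 0.558
gripper_force: 93.0
t: 10.75
tcp_pos: [0.3932, 0.232, 0.1018]
tool_rot: [0.446, 0.895, 0.001, 0.001]
force: [-0.0, -0.6, -4.7]
finger_gap: 0.557
gripper_force: 93.7
t 10.75 pos [0.3932 0.232  0.1018] yaw 37.02 z [ 0.004  0.001 -1.   ] F [-0.  -0.6 -4.7] gap 0.557 gf 93.7 q [ 0.29  0.53  1.97  0.    0.64 -0.36]
-> [ 0.505 -0.06   0.1  ] shift now-frame [-7.51 -2.16  0.05] turn [ 0.002  0.002 -0.616] then shift in new frame [-2.47 -7.42  0.04]
```

```bash

python3 -m crank '0 0 0 0 0 -.088;0 0 0 0 0 -.088;0 0 0 0 0 -.088;0 0 0 0 0 -.088;0 0 0 0 0 -.088' >/dev/null
python3 -m crank '0 0 0 0 0 -.088;0 0 0 0 0 -.086;0 0 0 0 0 0;0 0 0 0 0 0;0 0 0 0 0 0' >/dev/null
python3 go.py .452 -.0765 .1 92.3 .452 -.0765 .0135 92.3
```

```text
t 11.75 pos [0.392  0.2315 0.0992] yaw 92.16 z [-0.001 -0.    -1.   ] F [ 0.4  0.3 -3.4] gap 0.56 gf 93.6 q [ 0.29  0.54  1.97  0.    0.64 -1.32]
-> [ 0.452  -0.0765  0.1   ] shift now-frame [-1.21 -7.75 -0.02] turn [-0.    -0.001 -0.002] then shift in new frame [-1.19 -7.75 -0.02]
-> [ 0.452  -0.0765  0.0135] shift now-frame [0.   0.   2.16] turn [0. 0. 0.] then shift in new frame [0.   0.   2.16]
```

```bash

for i in 1 2; do python3 -m crank '-.121 -.775 0 0 0 0;-.121 -.775 0 0 0 0;-.121 -.775 0 0 0 0;-.121 -.775 0 0 0 0;-.121 -.775 0 0 0 0' >/dev/null; done
python3 -m crank '0 0 .5 0 0 0;0 0 .6 0 0 0;0 0 .6 0 0 0;0 0 .4 0 0 0;0 0 .06 0 0 -.002' >/dev/null
python3 -m crank '0 0 0 0 0 0;0 0 0 0 0 0;0 0 0 0 0 0;0 0 0 0 0 0;0 0 0 0 0 0' |grep pos
python3 go.py .452 -.0765 .0135 92.3 
cat > rackcmp.py <<'E'
from look import *
def fit(W,m,x0):
    w=W[m]; w=w[~np.isnan(w).any(1)]
    for i in range(8):
        A=np.c_[w[:,0]-x0,w[:,2]-.03,np.ones(len(w))]; p=np.linalg.lstsq(A,w[:,1],rcond=None)[0]; r=w[:,1]-A@p; w=w[abs(r)<max(2*r.std(),.0012)]
    return len(w),p.round(4),r.std().round(4)
E
python3 - <<'E'
from rackcmp import *
for n in ["side","scene"]:
    s=look(n+"3",n); W=cloud(s); X,Y,Z=[W[...,i] for i in range(3)]
    h=cv2.cvtColor(s["image"],cv2.COLOR_RGB2HSV).astype(int)
    b=(abs(h[...,0]-112)<14)&(h[...,1]>90)&(abs(X-.5)<.08)&(abs(Y+.075)<.05)
    print(n,"plate face",fit(W,b&(Z<.025)&(Z>.012)&(Y>-.06),.5),"rect",rect(W[b&(Z>.024)][:,:2]) if (b&(Z>.024)).sum()>20 else 0,"ztop",np.nanpercentile(Z[b],[50,90]).round(4))
    print("rack face",fit(W,(X>.595)&(X<.675)&(Y>-.055)&(Y<-.015)&(Z>.02)&(Z<.068),.63))
s=dict(np.load("side3.npz")); cv2.imwrite("pics/side3c.png",cv2.resize(s["image"][190:280,250:400,::-1],None,fx=5,fy=5,interpolation=cv2.INTER_CUBIC))
E
```

```text
tcp_pos: [0.4534, -0.0763, 0.0137]
t 13.75 pos [ 0.4534 -0.0763  0.0137] yaw 92.46 z [ 0.001 -0.    -1.   ] F [-0.2  0.7 -3.9] gap 0.556 gf 94.0 q [-0.41  0.72  2.   -0.    0.42 -2.02]
-> [ 0.452  -0.0765  0.0135] shift now-frame [ 0.04 -0.    0.  ] turn [-0.     0.001  0.002] then shift in new frame [ 0.04 -0.    0.  ]
side plate face (139, array([ 0.0453, -0.0201, -0.0498]), np.float64(0.0011)) rect [499.7 -67.  132.3  70.8  -5.5] ztop [0.0284 0.0308]
rack face (436, array([ 0.0454,  0.0084, -0.0374]), np.float64(0.0016))
scene plate face (98, array([ 0.0628,  0.0137, -0.0496]), np.float64(0.0022)) rect [491.6 -65.3 142.8  76.6  -1.7] ztop [0.027  0.0913]
rack face (309, array([ 0.0166,  0.0208, -0.0366]), np.float64(0.0028))
```

View pics/side3c.png

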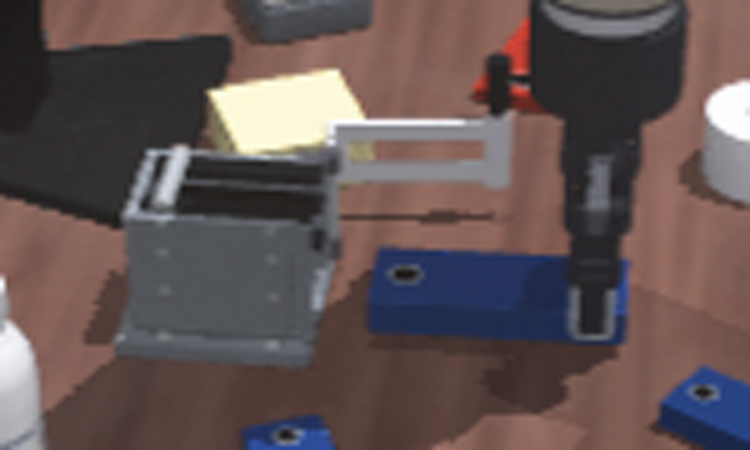

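```bash

python3 -m crank '0 -.03 0 0 0 0;-.3 0 0 0 0 0;-.3 0 0 0 0 0;-.3 0 0 0 0 0;-.2 0 0 0 0 0' |grep -E pos\|^force
python3 -m crank '-.2 0 0 0 0 0;-.2 0 0 0 0 0;-.2 0 0 0 0 0;-.2 0 0 0 0 0;-.2 0 0 0 0 0' |grep -E pos\|^force
python3 go.py .56 -.0725 .0135 92.4
```

```text
tcp_pos: [0.4996, -0.0758, 0.0132]
force: [0.9, -1.1, -3.6]
tcp_pos: [0.5376, -0.0738, 0.0131]
force: [-0.7, -0.3, -2.6]
t 14.85 pos [ 0.5376 -0.0738  0.0131] yaw 92.45 z [-0.  0. -1.] F [-0.7 -0.3 -2.6] gap 0.559 gf 94.2 q [-0.34  0.76  1.78 -0.    0.59 -1.96]
-> [ 0.56   -0.0725  0.0135] shift now-frame [-0.56  0.01 -0.01] turn [ 0.    -0.     0.001] then shift in new frame [-0.56  0.01 -0.01]
```

```bash

python3 -m crank '-.2 0 0 0 0 0;-.2 0 0 0 0 0;-.2 0 0 0 0 0;-.1 0 0 0 0 0;0 0 0 0 0 0' |grep -E pos\|^force
python3 -m crank '-.03 0 0 0 0 0;-.03 0 0 0 0 0;-.03 0 0 0 0 0;0 0 0 0 0 0;0 0 0 0 0 0' |grep -E pos\|^force
```

```text
tcp_pos: [0.566, -0.0727, 0.0131]
force: [-0.2, 0.5, -2.7]
tcp_pos: [0.5667, -0.0722, 0.0128]
force: [-5.3, -0.0, -1.8]
```

```bash

python3 -m crank '-.04 0 0 0 0 0;-.04 0 0 0 0 0;-.04 0 0 0 0 0;0 0 0 0 0 0;0 0 0 0 0 0' |grep -E pos\|^force
python3 -m crank '0 0 0 0 0 0;0 0 0 0 0 0;0 0 0 0 0 0;0 0 0 0 0 0;0 0 0 0 0 0' 1 |grep -E pos\|^force\|gap
python3 go.py .5667 -.0722 .16 92.4 .602 .333 .17 30
python3 - <<'E'
from look import *
s=look("side4","side"); W=cloud(s); X,Y,Z=[W[...,i] for i in range(3)]
h=cv2.cvtColor(s["image"],cv2.COLOR_RGB2HSV).astype(int)
b=(abs(h[...,0]-112)<14)&(h[...,1]>90)&(abs(X-.57)<.04)&(abs(Y+.075)<.05); print(b.sum(),np.nanpercentile(X[b],[2,98]).round(4),np.nanpercentile(Z[b],[5,95]).round(4))
E
```

```text
tcp_pos: [0.5667, -0.0719, 0.0126]
force: [-13.6, -4.7, 4.7]
tcp_pos: [0.5747, -0.0724, 0.0135]
force: [-0.3, -0.9, 0.6]
finger_gap: 0.999
t 16.85 pos [ 0.5747 -0.0724  0.0135] yaw 92.48 z [ 0.002 -0.001 -1.   ] F [-0.3 -0.9  0.6] gap 0.999 gf 0.0 q [-0.32  0.79  1.69  0.    0.66 -1.93]
-> [ 0.5667 -0.0722  0.16  ] shift now-frame [ 0.19  0.01 -3.66] turn [-0.001  0.002  0.001] then shift in new frame [ 0.2   0.01 -3.66]
-> [0.602 0.333 0.17 ] shift now-frame [-1.31 10.08 -0.25] turn [0.    0.    0.693] then shift in new frame [ 8.33  5.83 -0.25]
109 [0.5489 0.5908] [0.0118 0.0302]
```

```bash

python3 -m crank '.2 0 0 0 0 0;0 0 -.9 0 0 0;0 0 -.9 0 0 0;0 0 -.9 0 0 0;0 0 -.96 0 0 0' >/dev/null
python3 -m crank '0 0 0 0 0 .087;0 0 0 0 0 .087;0 0 0 0 0 .087;0 0 0 0 0 .087;0 0 0 0 0 .087' >/dev/null
python3 -m crank '0 0 0 0 0 .087;0 0 0 0 0 .087;0 0 0 0 0 .087;0 0 0 0 0 0;.74 .15 0 0 0 0' >/dev/null
python3 -m crank '.74 .15 0 0 0 0;.74 .15 0 0 0 0;.74 .15 0 0 0 0;.74 .15 0 0 0 0;.74 .15 0 0 0 0'  >/dev/null
python3 -m crank '.77 .17 0 0 0 0;.49 .79 0 0 0 0;.49 .79 0 0 0 0;.49 .79 0 0 0 0;.49 .79 0 0 0 0'  >/dev/null
python3 -m crank '.49 .79 0 0 0 0;.4 .7 0 0 0 0;0.05 0.11 0 0 0 0;0 0 0 0 0 0;0 0 0 0 0 0' 
python3 - <<'E'
from look import *
s=look("wrist5"); plate(s,"silver",.015)
E
python3 go.py .606 .327 .0045 30
```

```text
t: 19.9
tcp_pos: [0.6054, 0.3237, 0.159]
tool_rot: [0.501, 0.865, -0.001, -0.001]
force: [-0.2, -0.4, -0.9]
finger_gap: 0.999
gripper_force: 0.0
silver [318. 269.] 9259 z nan rect [628.9 288.4 129.4  49.7 -59.9] edge 285 350 194 347
silver [568. 262.] 2278 z nan rect [799.8 396.   63.6  41.9 -88.8] edge 533 610 224 308
t 19.95 pos [0.6055 0.3235 0.1592] yaw 29.82 z [-0.002 -0.001 -1.   ] F [ 0.3 -0.3 -0.5] gap 0.998 gf 0.0 q [ 0.33  0.69  1.33 -0.    1.13 -0.19]
-> [0.606  0.327  0.0045] shift now-frame [0.07 0.06 3.87] turn [-0.001 -0.    -0.002] then shift in new frame [0.07 0.05 3.87]
```

```bash

python3 -m crank '.086 .066 .5 0 0 0;0 0 .8 0 0 0;0 0 .8 0 0 0;0 0 .8 0 0 0;0 0 .6 0 0 0' >/dev/null
python3 -m crank '0 0 .3 0 0 0;0 0 .11 0 0 0;0 0 0 0 0 0;0 0 0 0 0 0;0 0 0 0 0 0' | grep -E pos\|for
python3 -m crank '0 0 0 0 0 0;0 0 0 0 0 0;0 0 0 0 0 0;0 0 0 0 0 0;0 0 0 0 0 0' -1 90 | grep -E 'pos|for|gap'
python3 -m crank '0 0 -.4 0 0 0;0 0 -.8 0 0 0;0 0 -.8 0 0 0;0 0 -.9 0 0 0;0 0 -.4 0 0 0' | grep -E 'pos|for|gap'
python3 go.py .45 .15 .135 30 .45 .15 .135 92.5 .452 -.0776 .135 92.5 
```

```text
tcp_pos: [0.6082, 0.3295, 0.0048]
force: [-0.2, -0.2, -0.4]
gripper_force: 0.0
tcp_pos: [0.6075, 0.3294, 0.0043]
force: [-1.4, -0.2, 5.1]
finger_gap: 0.555
gripper_force: 93.3
tcp_pos: [0.6087, 0.3298, 0.139]
force: [1.0, -0.1, -2.0]
finger_gap: 0.554
gripper_force: 93.4
t 21.95 pos [0.6087 0.3298 0.139 ] yaw 29.82 z [ 0.005  0.002 -1.   ] F [ 1.  -0.1 -2. ] gap 0.554 gf 93.4 q [ 0.34  0.72  1.33  0.    1.09 -0.19]
-> [0.45  0.15  0.135] shift now-frame [-1.93 -5.68  0.07] turn [ 0.004  0.001 -0.002] then shift in new frame [-1.91 -5.68  0.1 ]
-> [0.45  0.15  0.135] shift now-frame [0. 0. 0.] turn [ 0.     0.    -0.694] then shift in new frame [0. 0. 0.]
-> [ 0.452  -0.0776  0.135 ] shift now-frame [ 0.2  -5.69  0.  ] turn [0. 0. 0.] then shift in new frame [ 0.2  -5.69  0.  ]
```

```bash

python3 -m crank '-.24 -.71 .01 0 0 0;-.24 -.71 .01 0 0 0;-.24 -.71 .01 0 0 0;-.24 -.71 .01 0 0 0;-.24 -.71 .01 0 0 0' >/dev/null
python3 -m crank '-.24 -.71 .01 0 0 0;-.24 -.71 .01 0 0 0;-.24 -.71 .01 0 0 0;0 0 0 0 0 -.087;0 0 0 0 0 -.087' >/dev/null
python3 -m crank '0 0 0 0 0 -.087;0 0 0 0 0 -.087;0 0 0 0 0 -.087;0 0 0 0 0 -.087;0 0 0 0 0 -.087' >/dev/null
python3 -m crank '0 0 0 0 0 -.087;.02 -.71 0 0 0 0;.02 -.71 0 0 0 0;.02 -.71 0 0 0 0;.02 -.71 0 0 0 0' >/dev/null
python3 -m crank '.02 -.71 0 0 0 0;.02 -.71 0 0 0 0;.02 -.71 0 0 0 0;.02 -.7 0 0 0 0;0 0 0 0 0 0' >/dev/null
python3 go.py .452 -.0776 .041 92.5
```

```text
t 24.45 pos [ 0.4525 -0.0806  0.1319] yaw 92.24 z [ 0.002 -0.002 -1.   ] F [ 1.3  0.4 -2.8] gap 0.553 gf 93.9 q [-0.42  0.48  1.94 -0.    0.73 -2.03]
-> [ 0.452  -0.0776  0.041 ] shift now-frame [0.01 0.08 2.27] turn [-0.001  0.001 -0.003] then shift in new frame [0.01 0.08 2.27]
```

```bash

python3 -m crank '0 .075 .6 0 0 -.003;0 0 .7 0 0 0;0 0 .6 0 0 0;0 0 .3 0 0 0;0 0 .07 0 0 0' >/dev/null
python3 -m crank '0 0 0 0 0 0;0 0 0 0 0 0;0 0 0 0 0 0;0 0 0 0 0 0;0 0 0 0 0 0' >/dev/null
python3 go.py .452 -.0776 .041 92.5
python3 - <<'E'
from rackcmp import *
for n in ["side","scene"]:
    s=look(n+"6",n); W=cloud(s); X,Y,Z=[W[...,i] for i in range(3)]
    h=cv2.cvtColor(s["image"],cv2.COLOR_RGB2HSV).astype(int)
    b=(abs(X-.515)<.04)&(abs(Y+.075)<.04)&(Z>.032)&(Z<.06)
    print(n,"plate face",fit(W,b&(Z<.049)&(Y>-.06),.5),"top",np.nanmedian(Z[b&(Y<-.06)]).round(4),"zslope",np.polyfit(X[b&(Y<-.06)],Z[b&(Y<-.06)],1).round(3))
    print("rack face",fit(W,(X>.595)&(X<.675)&(Y>-.055)&(Y<-.015)&(Z>.02)&(Z<.068),.63))
E
```

```text
t 25.45 pos [ 0.4516 -0.0744  0.0416] yaw 92.73 z [ 0.001 -0.    -1.   ] F [ 0.1 -0.3 -2.2] gap 0.553 gf 93.8 q [-0.41  0.66  1.99 -0.    0.49 -2.03]
-> [ 0.452  -0.0776  0.041 ] shift now-frame [-0.01 -0.08  0.02] turn [-0.     0.001  0.003] then shift in new frame [-0.01 -0.08  0.02]
side plate face (98, array([ 0.0312,  0.1505, -0.0501]), np.float64(0.0013)) top 0.0522 zslope [-0.017  0.061]
rack face (440, array([ 0.0531, -0.0048, -0.0371]), np.float64(0.0015))
scene plate face (79, array([-0.0045,  0.2901, -0.0513]), np.float64(0.0026)) top 0.0512 zslope [0.003 0.049]
rack face (298, array([ 0.0606, -0.0009, -0.0371]), np.float64(0.0026))
```

```bash

python3 -m crank '0 -.08 0 0 0 .003;0 0 0 0 0 0;0 0 0 0 0 0;-.3 0 0 0 0 0;-.3 0 0 0 0 0' >/dev/null
python3 go.py .452 -.0776 .041 92.5
python3 -m crank '-.3 0 0 0 0 0;-.2 0 0 0 0 0;-.2 0 0 0 0 0;-.2 0 0 0 0 0;0 0 0 0 0 0' |grep -E pos\|^force
python3 -m crank '-.2 0 0 0 0 0;-.2 0 0 0 0 0;-.2 0 0 0 0 0;-.2 0 0 0 0 0;0 0 0 0 0 0' |grep -E pos\|^force
```

```text
t 26.05 pos [ 0.4765 -0.0766  0.0411] yaw 92.43 z [ 0.001 -0.    -1.   ] F [-0.5  0.3 -3. ] gap 0.55 gf 93.9 q [-0.39  0.68  1.93  0.    0.53 -2.  ]
-> [ 0.452  -0.0776  0.041 ] shift now-frame [0.61 0.   0.  ] turn [-0.     0.    -0.001] then shift in new frame [0.61 0.   0.  ]
tcp_pos: [0.513, -0.0751, 0.0412]
force: [-0.3, 0.7, -2.4]
tcp_pos: [0.5452, -0.0739, 0.0412]
force: [-0.1, 0.1, -2.9]
```

```bash

python3 -m crank '-.2 0 0 0 0 0;-.2 0 0 0 0 0;-.08 0 0 0 0 0;0 0 0 0 0 0;0 0 0 0 0 0' |grep -E pos\|^force
python3 -m crank '-.05 0 0 0 0 0;-.04 0 0 0 0 0;-.04 0 0 0 0 0;-.04 0 0 0 0 0;0 0 0 0 0 0' |grep -E pos\|^force
```

```text
tcp_pos: [0.5624, -0.0727, 0.041]
force: [-1.4, 0.3, -2.9]
tcp_pos: [0.5673, -0.0724, 0.0406]
force: [-5.8, -1.7, -0.4]
```

```bash

python3 -m crank '-.04 0 0 0 0 0;-.04 0 0 0 0 0;-.04 0 0 0 0 0;0 0 0 0 0 0;0 0 0 0 0 0' |grep -E pos\|^force
python3 -m crank '0 0 0 0 0 0;0 0 0 0 0 0;0 0 0 0 0 0;0 0 0 0 0 0;0 0 0 0 0 0' 1 |grep -E pos\|^force\|gap
python3 -m crank '.2 0 0 0 0 0;0 0 -.8 0 0 0;0 0 -.8 0 0 0;0 0 -.8 0 0 0;0 0 -.6 0 0 0' >/dev/null
python3 -m crank '0 0 0 0 0 .087;0 0 0 0 0 .087;0 0 0 0 0 .087;0 0 0 0 0 .087;0 0 0 0 0 .087' >/dev/null
python3 -m crank '0 0 0 0 0 .087;0 0 0 0 0 .087;0 0 0 0 0 .087;0 0 0 0 0 .087;0 0 0 0 0 .087' >/dev/null
python3 -m crank '0 0 0 0 0 .087;0 0 0 0 0 .087;0 0 0 0 0 .087;0 0 0 0 0 .052;0 0 0 0 0 0' >/dev/null
python3 go.py .489 -.396 .17 -14
python3 - <<'E'
from look import *
s=look("side7","side"); W=cloud(s); X,Y,Z=[W[...,i] for i in range(3)]
b=(X>.53)&(X<.586)&(abs(Y+.075)<.025)&(Z>.044)&(Z<.058); print(b.sum(),np.nanpercentile(X[b],[2,50,98]).round(4),np.nanpercentile(Z[b],[5,50,95]).round(4))
E
```

```text
tcp_pos: [0.5673, -0.0721, 0.04]
force: [-12.6, -5.0, 0.3]
tcp_pos: [0.575, -0.0723, 0.0414]
force: [0.3, 0.4, -0.7]
finger_gap: 0.997
t 31.05 pos [ 0.5654 -0.0725  0.1609] yaw -14.0 z [-0.001  0.    -1.   ] F [ 0.7  1.1 -0.2] gap 0.997 gf 0.0 q [-0.32  0.55  1.64 -0.    0.96 -0.08]
-> [ 0.489 -0.396  0.17 ] shift now-frame [-8.31  0.1  -0.23] turn [-0.001 -0.    -0.   ] then shift in new frame [-8.31  0.1  -0.23]
155 [0.5483 0.566  0.5849] [0.0485 0.0512 0.0531]
```

```bash

python3 -m crank '-.83 .01 -.02 0 0 0;-.83 .01 -.02 0 0 0;-.83 .01 -.02 0 0 0;-.83 .01 -.02 0 0 0;-.83 .01 -.02 0 0 0' >/dev/null
python3 -m crank '-.83 .01 -.02 0 0 0;-.83 .01 -.02 0 0 0;-.83 .01 -.02 0 0 0;-.83 .01 -.02 0 0 0;-.8 .01 -.02 0 0 0' >/dev/null
python3 -m crank '0 0 0 0 0 0;0 0 0 0 0 0;0 0 0 0 0 0;0 0 0 0 0 0;0 0 0 0 0 0' |grep -E pos
python3 - <<'E'
from look import *
s=look("wrist8"); plate(s,"red",.01)
E
python3 go.py .489 -.396 .0045 -14
```

```text
tcp_pos: [0.4903, -0.3933, 0.1691]
red [316. 164.] 9831 z nan rect [ 500.8 -356.6  128.7   49.5   75.9] edge 284 350 82 249
t 32.65 pos [ 0.4903 -0.3935  0.1692] yaw -13.93 z [-0.  0. -1.] F [-0.8 -0.8  0.4] gap 0.997 gf 0.0 q [-0.85  0.6   1.48  0.    1.06 -0.61]
-> [ 0.489  -0.396   0.0045] shift now-frame [-0.07 -0.02  4.12] turn [-0.    -0.     0.001] then shift in new frame [-0.07 -0.02  4.12]
```

```bash

python3 -m crank '-.178 .03 .6 0 0 0;0 0 .8 0 0 0;0 0 .8 0 0 0;0 0 .8 0 0 0;0 0 .7 0 0 0' >/dev/null
python3 -m crank '0 0 .38 0 0 0;0 0 .2 0 0 0;0 0 0 0 0 0;0 0 0 0 0 0;0 0 0 0 0 0' | grep -E pos\|for
python3 -m crank '0 0 0 0 0 0;0 0 0 0 0 0;0 0 0 0 0 0;0 0 0 0 0 0;0 0 0 0 0 0' -1 90 | grep -E 'pos|for|gap'
python3 -m crank '0 0 -.2 0 0 0;0 0 -.8 0 0 0;0 0 -.8 0 0 0;0 0 -.9 0 0 0;0 0 -.9 0 0 0' | grep -E 'pos|for|gap'
python3 go.py .44 -.20 .14 -14 .44 -.20 .14 -87.5 .452 -.0776 .14 -87.5
python3 - <<'E'
from look import *
s=look("wrist9"); W=cloud(s); h=cv2.cvtColor(s["image"],cv2.COLOR_RGB2HSV).astype(int)
m=((h[...,0]<7)|(h[...,0]>172))&(h[...,1]>150)&(W[...,2]>.05)
print(m.sum(),np.nanmedian(W[m],0).round(4),np.nanpercentile(W[m][:,2],[5,95]).round(4))
E
```

```text
tcp_pos: [0.4902, -0.4026, -0.0005]
force: [0.1, -1.1, -0.3]
gripper_force: 0.0
tcp_pos: [0.4899, -0.4023, -0.0007]
force: [-0.1, 0.5, 5.4]
finger_gap: 0.554
gripper_force: 93.0
tcp_pos: [0.4888, -0.4012, 0.143]
force: [0.7, -0.4, -1.3]
finger_gap: 0.554
gripper_force: 93.2
t 34.65 pos [ 0.4888 -0.4012  0.143 ] yaw -14.01 z [-0.001  0.001 -1.   ] F [ 0.7 -0.4 -1.3] gap 0.554 gf 93.2 q [-0.86  0.64  1.49 -0.    1.01 -0.62]
-> [ 0.44 -0.2   0.14] shift now-frame [ 4.58 -2.4   0.08] turn [-0.001 -0.    -0.   ] then shift in new frame [ 4.59 -2.4   0.07]
-> [ 0.44 -0.2   0.14] shift now-frame [0. 0. 0.] turn [0.    0.    0.817] then shift in new frame [0. 0. 0.]
-> [ 0.452  -0.0776  0.14  ] shift now-frame [ 0.43 -3.04  0.  ] turn [0. 0. 0.] then shift in new frame [ 0.43 -3.04  0.  ]
46164 [ 0.5005 -0.349   0.153 ] [0.1518 0.154 ]
```

```bash

python3 -m crank '.764 -.4 .01 0 0 0;.764 -.4 .01 0 0 0;.764 -.4 .01 0 0 0;.764 -.4 .01 0 0 0;.764 -.4 .01 0 0 0' >/dev/null
python3 -m crank '.764 -.4 .01 0 0 0;0 0 0 0 0 .082;0 0 0 0 0 .082;0 0 0 0 0 .082;0 0 0 0 0 .082' >/dev/null
python3 -m crank '0 0 0 0 0 .082;0 0 0 0 0 .082;0 0 0 0 0 .082;0 0 0 0 0 .082;0 0 0 0 0 .082' >/dev/null
python3 -m crank '0 0 0 0 0 .079;.108 -.76 0 0 0 0;.108 -.76 0 0 0 0;.108 -.76 0 0 0 0;.108 -.76 0 0 0 0' >/dev/null
python3 -m crank '0 0 .4 0 0 0;0 0 .5 0 0 0;0 0 .4 0 0 0;0 0 0 0 0 0;0 0 0 0 0 0' >/dev/null
python3 go.py .452 -.0776 .0587 -87.5
```

```text
t 37.2 pos [ 0.4525 -0.0783  0.0876] yaw -87.55 z [-0.001  0.    -1.   ] F [ 0.6 -0.6 -1.3] gap 0.549 gf 93.2 q [-0.42  0.57  1.97 -0.    0.61  1.11]
-> [ 0.452  -0.0776  0.0587] shift now-frame [-0.01 -0.02  0.72] turn [-0.     0.    -0.001] then shift in new frame [-0.01 -0.02  0.72]
```

```bash

python3 -m crank '0 -.02 .4 0 0 -.001;0 0 .32 0 0 0;0 0 0 0 0 0;0 0 0 0 0 0;0 0 0 0 0 0' |grep pos
python3 go.py .452 -.0776 .0587 -87.5
python3 - <<'E'
from rackcmp import *
for n in ["side","wrist"]:
    s=look(n+"10",n); W=cloud(s); X,Y,Z=[W[...,i] for i in range(3)]
    h=cv2.cvtColor(s["image"],cv2.COLOR_RGB2HSV).astype(int)
    m=((h[...,0]<7)|(h[...,0]>172))&(h[...,1]>120)&(Z>.05)&(Y>-.15)
    w=W[m]; p=np.polyfit(w[:,0]-.5,w[:,2],1); print(n,m.sum(),"z",np.median(w[:,2]).round(4),p.round(4)); v,u=np.nonzero(m); print(u.min(),u.max(),v.min(),v.max(),rect(ray(s,np.c_[u,v],.0693)[:,:2]))
E
```

```text
tcp_pos: [0.4533, -0.0779, 0.0596]
t 37.7 pos [ 0.4533 -0.0779  0.0596] yaw -87.46 z [ 0.002 -0.001 -1.   ] F [ 0.7  0.1 -1. ] gap 0.55 gf 93.2 q [-0.41  0.62  1.98 -0.    0.53  1.11]
-> [ 0.452  -0.0776  0.0587] shift now-frame [-0.03 -0.01  0.02] turn [ 0.001 -0.001  0.   ] then shift in new frame [-0.03 -0.01  0.02]
side 543 z 0.0704 [-0.0328  0.0703]
323 377 226 241 [499.5 -71.2 131.5  62.3   2.7]
wrist 46431 z 0.0697 [-0.0063  0.0697]
236 395 0 355 [496.3 -75.9 123.6  49.7   2.3]
```

View pics/wrist10.png

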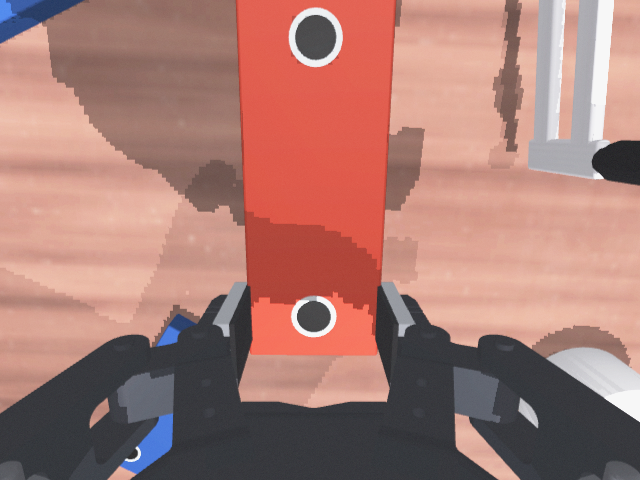

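The wrist view shows the red plate held square between the pads, from (236,0) to (395,355), with the gate clear on the right (knob at 620,160).

```bash

python3 -m crank '.3 0 .015 0 0 0;.3 0 0 0 0 0;.3 0 0 0 0 0;.2 0 0 0 0 0;.1 0 0 0 0 0' |grep -E pos\|^force
python3 -m crank '.1 0 0 0 0 0;.2 0 0 0 0 0;.2 0 0 0 0 0;.2 0 0 0 0 0;.2 0 0 0 0 0' |grep -E pos\|^force
python3 go.py .5655 -.0723 .0587 -87.5
```

```text
tcp_pos: [0.5022, -0.0755, 0.0581]
force: [0.4, 0.2, -1.5]
tcp_pos: [0.5374, -0.0739, 0.0581]
force: [0.3, 0.2, -1.6]
t 38.8 pos [ 0.5374 -0.0739  0.0581] yaw -87.46 z [ 0. -0. -1.] F [ 0.3  0.2 -1.6] gap 0.55 gf 93.3 q [-0.34  0.68  1.77 -0.    0.69  1.18]
-> [ 0.5655 -0.0723  0.0587] shift now-frame [ 0.7  -0.01 -0.01] turn [ 0. -0.  0.] then shift in new frame [ 0.7  -0.01 -0.01]
```

```bash

python3 -m crank '.2 0 0 0 0 0;.2 0 0 0 0 0;.15 0 0 0 0 0;0 0 0 0 0 0;0 0 0 0 0 0' |grep -E pos\|^force
python3 -m crank '.05 0 0 0 0 0;.05 0 0 0 0 0;.05 0 0 0 0 0;0.04 0 0 0 0 0;0 0 0 0 0 0' |grep -E pos\|^force
```

```text
tcp_pos: [0.5583, -0.0728, 0.058]
force: [0.3, 0.3, -1.8]
tcp_pos: [0.5665, -0.0726, 0.0581]
force: [0.4, 0.2, -1.2]
```

```bash

python3 -m crank '.05 0 0 0 0 0;.05 0 0 0 0 0;.05 0 0 0 0 0;0.04 0 0 0 0 0;0 0 0 0 0 0' |grep -E pos\|^force
python3 -m crank '.04 0 0 0 0 0;.04 0 0 0 0 0;0.04 0 0 0 0 0;0 0 0 0 0 0;0 0 0 0 0 0' |grep -E pos\|^force
```

```text
tcp_pos: [0.568, -0.0719, 0.0574]
force: [-11.8, -3.8, 3.8]
tcp_pos: [0.568, -0.0718, 0.0573]
force: [-19.2, -6.9, 10.0]
```

```bash

python3 -m crank '-.1 0 0 0 0 0;0 0 0 0 0 0;0 0 0 0 0 0;0 0 0 0 0 0;0 0 0 0 0 0' 1 |grep -E pos\|^force
python3 -m crank '-.2 0 0 0 0 0;0 0 -.8 0 0 0;0 0 -.8 0 0 0;0 0 -.8 0 0 0;0 0 0 0 0 0' |grep -E pos\|^force
python3 go.py .515 -.179 .15 -87.5 .515 -.179 .074 -87.5
python3 - <<'E'
from rackcmp import *
s=look("wrist11"); W=cloud(s); X,Y,Z=[W[...,i] for i in range(3)]
k=(Z>.09)&(Z<.103)&(abs(X-.51)<.04)&(abs(Y+.18)<.04); print("knob",k.sum(),np.nanmean(W[k],0).round(4) if k.sum() else 0)
h=cv2.cvtColor(s["image"],cv2.COLOR_RGB2HSV).astype(int)
m=((h[...,0]<7)|(h[...,0]>172))&(h[...,1]>120)&(Z>.05)&(Z<.08); w=W[m]; print("red",len(w),np.percentile(w,[1,99],axis=0).round(4).ravel())
E
```

```text
tcp_pos: [0.5755, -0.0722, 0.0583]
force: [0.2, -0.6, 0.3]
tcp_pos: [0.5691, -0.0733, 0.1584]
force: [1.2, 0.2, 0.5]
t 41.8 pos [ 0.5691 -0.0733  0.1584] yaw -87.44 z [ 0.009 -0.003 -1.   ] F [1.2 0.2 0.5] gap 0.997 gf 0.0 q [-0.32  0.55  1.64  0.    0.94  1.2 ]
-> [ 0.515 -0.179  0.15 ] shift now-frame [-1.47  2.58  0.21] turn [ 0.002 -0.005  0.001] then shift in new frame [-1.47  2.58  0.21]
-> [ 0.515 -0.179  0.074] shift now-frame [0.  0.  1.9] turn [0. 0. 0.] then shift in new frame [0.  0.  1.9]
knob 0 0
red 9876 [ 0.5501 -0.0952  0.0661  0.6775 -0.0475  0.0708]
```

View pics/wrist11.png

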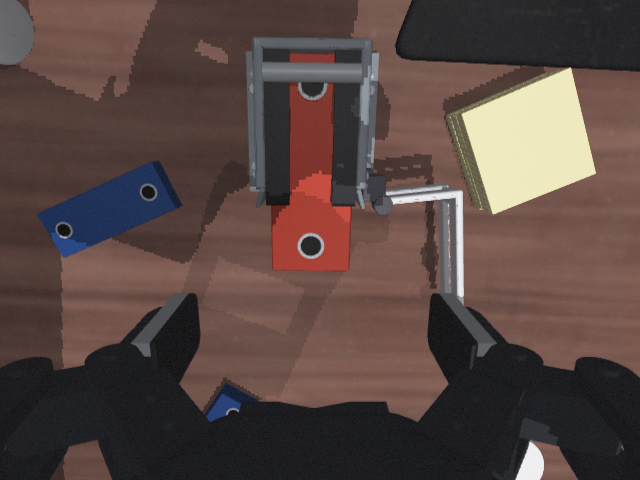

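Red sits home in the top slot (x .550–.678, image 272–352 by 55–270), and the open gate is at (385–463, 185–300).

```bash

python3 -m crank '-.49 .86 .07 0 0 0;-.49 .86 .07 0 0 0;-.49 .86 .07 0 0 0;0 0 .0 0 0 0;0 0 0 0 0 0'  >/dev/null
python3 -m crank '0 0 .5 0 0 0;0 0 .5 0 0 0;0 0 .5 0 0 0;0 0 .4 0 0 0;0 0 0 0 0 0' | grep -E pos\|^force
python3 -m crank '0 0 0 0 0 0;0 0 0 0 0 0;0 0 0 0 0 0;0 0 0 0 0 0;0 0 0 0 0 0' -1 30
python3 - <<'E'
import numpy as np
from station import telemetry
p=np.array(telemetry.sense()["tcp_pos"])[:2]; h=np.array([.5935,-.1155]); a=np.degrees(np.arctan2(*(p-h)[::-1]))%360; print(p,np.linalg.norm(p-h),a)
y=np.radians(-87.5); ex=np.array([-np.sin(y),np.cos(y)]); ey=np.array([np.cos(y),np.sin(y)])
for b in np.linspace(a,121.9,16)[1:]:
    q=h+.103*np.array([np.cos(np.radians(b)),np.sin(np.radians(b))]); d=(q-p)/.04; print((d@ex).round(2),(d@ey).round(2),end=' 0 0 0 0;'); p=q
print(p)
E
```

```text
tcp_pos: [0.511, -0.1758, 0.0673]
force: [-0.3, 0.2, -0.6]
t: 43.35
tcp_pos: [0.5126, -0.1785, 0.0703]
tool_rot: [1.0, 0.022, 0.0, 0.0]
force: [-1.8, -1.4, 5.4]
finger_gap: 0.152
gripper_force: 33.3
[ 0.51262533 -0.17847115] 0.10249916321939088 217.9052668577578
-0.16 -0.24 0 0 0 0;-0.13 -0.26 0 0 0 0;-0.1 -0.27 0 0 0 0;-0.06 -0.28 0 0 0 0;-0.03 -0.29 0 0 0 0;-0.0 -0.29 0 0 0 0;0.03 -0.29 0 0 0 0;0.06 -0.28 0 0 0 0;0.09 -0.27 0 0 0 0;0.12 -0.26 0 0 0 0;0.15 -0.24 0 0 0 0;0.18 -0.23 0 0 0 0;0.2 -0.2 0 0 0 0;0.22 -0.18 0 0 0 0;0.24 -0.15 0 0 0 0;[ 0.53907085 -0.02805592]
```

```bash

python3 -m crank '-.16 -.24 -.04 0 0 0;-.13 -.26 -.04 0 0 0;-.1 -.27 0 0 0 0;-.06 -.28 0 0 0 0;-.03 -.29 0 0 0 0' | grep -E pos\|^force
python3 -m crank '0 -.29 0 0 0 0;.03 -.29 0 0 0 0;.06 -.28 0 0 0 0;.09 -.27 0 0 0 0;.12 -.26 0 0 0 0' | grep -E pos\|^force
python3 -m crank '.15 -.24 0 0 0 0;.18 -.23 0 0 0 0;.2 -.2 0 0 0 0;.22 -.18 0 0 0 0;0 0 0 0 0 0' | grep -E pos\|^force
python3 -m crank '.12 -.075 0 0 0 0;.12 -.075 0 0 0 0;0 0 0 0 0 0;0 0 0 0 0 0;0 0 0 0 0 0'
python3 go.py .539 -.028 .074 -87.5
```

```text
tcp_pos: [0.4888, -0.1239, 0.0718]
force: [-0.9, -3.5, -24.5]
tcp_pos: [0.4996, -0.0681, 0.0731]
force: [-2.9, -2.6, -18.1]
tcp_pos: [0.5307, -0.0329, 0.0735]
force: [-2.8, 1.9, -7.4]
t: 45.35
tcp_pos: [0.5387, -0.0278, 0.0734]
tool_rot: [1.0, 0.022, 0.001, 0.0]
force: [-3.0, 3.4, -2.5]
finger_gap: 0.15
gripper_force: 31.5
t 45.35 pos [ 0.5387 -0.0278  0.0734] yaw -87.47 z [ 0.001 -0.    -1.   ] F [-3.   3.4 -2.5] gap 0.15 gf 31.5 q [-0.26  0.65  1.78  0.    0.71  1.27]
-> [ 0.539 -0.028  0.074] shift now-frame [ 0.01  0.01 -0.01] turn [ 0.    -0.001  0.   ] then shift in new frame [ 0.01  0.01 -0.01]
```

```bash

python3 -m crank '.03 -.018 0 0 0 0;.03 -.018 0 0 0 0;0 0 0 0 0 0;0 0 0 0 0 0;0 0 0 0 0 0' | grep -E pos\|^force
python3 -m crank '.03 -.018 0 0 0 0;.03 -.018 0 0 0 0;0 0 0 0 0 0;0 0 0 0 0 0;0 0 0 0 0 0' | grep -E pos\|^force
```

```text
tcp_pos: [0.5394, -0.0272, 0.0733]
force: [-6.0, -1.9, 0.9]
tcp_pos: [0.5397, -0.027, 0.0733]
force: [-11.2, -7.9, 3.3]
```

```bash

python3 -m crank '0 0 0 0 0 0;0 0 0 0 0 0;0 0 0 0 0 0;0 0 0 0 0 0;0 0 0 0 0 0' -0.2 | grep -E pos\|^force
python3 -m crank '0 0 -.6 0 0 0;0 0 -.8 0 0 0;0 0 -.8 0 0 0;-.8 0 -.5 0 0 0;0 0 0 0 0 0' | grep -E pos\|^force
python3 - <<'E'
from rackcmp import *
h=np.array([.5935,-.1155])
for n in ["side","wrist"]:
    s=look(n+"12",n); W=cloud(s); X,Y,Z=[W[...,i] for i in range(3)]
    k=(Z>.085)&(Z<.103)&(abs(X-.54)<.03)&(abs(Y+.028)<.03); c=np.nanmean(W[k],0); print(n,k.sum(),c.round(4),"angle",(np.arctan2(c[1]-h[1],c[0]-h[0])-np.radians(121.9)).round(3))
s=dict(np.load("side12.npz")); cv2.imwrite("pics/side12c.png",cv2.resize(s["image"][190:280,250:400,::-1],None,fx=5,fy=5,interpolation=cv2.INTER_CUBIC))
E
```

```text
tcp_pos: [0.5435, -0.0246, 0.0731]
force: [0.0, 0.6, -0.3]
tcp_pos: [0.5088, -0.0256, 0.1832]
force: [-0.1, 0.7, 0.0]
side 44 [ 0.5399 -0.0237  0.0939] angle -0.028
wrist 447 [ 0.5418 -0.0268  0.0968] angle -0.029
```

View pics/side12c.png

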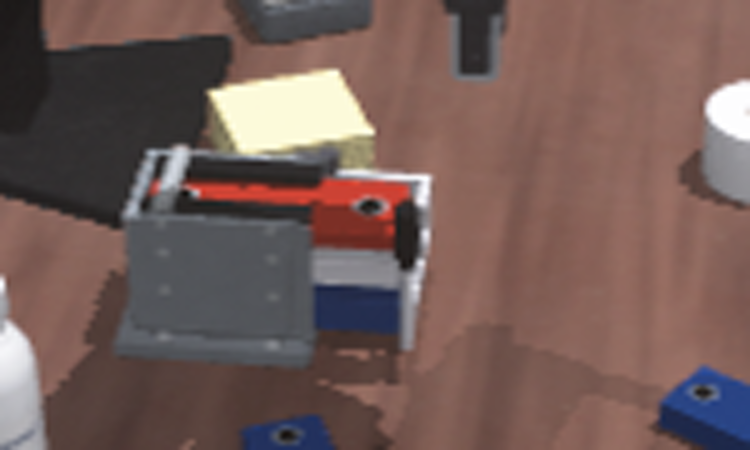

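The crop shows the three plates stacked in their slots (blue, silver, red, ends level near x = 400) and the gate closed across them.

```bash
python3 -c "
from station import manip
print(manip.sign_off())"
```

```text
the job is handed in; nothing more can be done
None
```

I put the three plates all the way into their matching slots, swung the gate shut across their ends and handed the job in at about 47 s; the hand-in gave no verdict, but the last pictures show the plates in place and the gate shut within about 0.03 rad.

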